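Hang the headset bracket on the slotted upright

ROBOT

A 6-joint arm with a two-finger parallel gripper is mounted at the origin on the work surface. World frame = base frame: x ahead of the robot, y to its left, z up, the work surface at z = 0. Lengths are in m, angles in rad, forces in N, time in s.
With the tool pointing down it reaches from about 0.375 to 0.975 m from the base axis. Payload 3.8 kg.
Tool frame: the origin (TCP) lies on the centre line of the jaws, within the pads' length; the fingertips stand 17 mm ahead of it and the grasp point (between the pads) lies 2 mm behind it (bot.tip_extent is the distance from the TCP to the fingertips, in m); z points along the fingers, y is the line along which they close (so a half turn about z gives the same grasp; the last joint's range is limited). The gripper opens to 85 mm and grips with 20 to 120 N. Pads are 22 mm wide; open, the fingers measure 114 mm over their backs; the gripper's body (76 mm by 85 mm) begins 54 mm behind the grasp point. The pads swing forward as they close: fully open they stand 13 mm farther back than shut.
Start: joints at [-0.037, 0.264, 1.604, -0, 1.274, -0.037], TCP at [0.675, -0, 0.248] pointing down, gripper open.
Joint ranges: [-2.63, 2.63], [-0.94, 2.18], [0.31, 2.57], [-1.31, 4.45], [0, 2.66], [-2.55, 2.55]. Speed limits (rad/s): [2.57, 2.57, 3.14, 3.14, 3.14, 3.14].

INTERFACE

Orientations are given as a rotation vector (axis times angle).
In Python, from workcell import readout, read_camera, finish_job, bot gives the robot as it stands.
- The arm moves only by the tool jog_arm, never from a script. Its argument "deltas" is one flat list of numbers, 7 for each row, row after row: the shift along the tool's x, y, z in m, then the turn, a rotation vector about the tool's x, y, z in degrees, then the gripper command: -1 is shut, 1 is fully open, values between are in proportion. A call has 1 to 8 rows; each row is the pose to reach, as a shift and turn from the pose commanded when the call began, along the tool's axes at that moment; what a row does not reach only later rows make up. A row lasts 1/10 s, in which the tool goes at most 50 mm and 8.59 degrees, less where a joint would pass 70% of its speed; a pose out of reach is approached as far as the arm can. A call with a gripper value outside its range is refused whole. The fingers move at their own pace and stop on an object; "squeeze" is the grip in N (left out, the last holds). Time passes only in rows, so rows that repeat a pose let the fingers close. It gives the time, the measured TCP pose, the force, the opening and the grip force at its end, in the units of the state.
- readout.read_state(): the state, without advancing time (a new reading comes with each control period).
- read_camera(name): name is "scene" or "side" or "wrist"; returns a dict with "color" (400x640x3 uint8, blue, green, red), "fx", "fy", "cx", "cy" (pixels), "origin" and "attitude" of the camera in the world. Camera axes: x right, y down, z forward; pixel columns grow to the right and rows downward; lengths in m; the calibration is good to about 2 mm. The wrist camera is an equidistant fisheye: a pixel r from the principal point sees the ray r / f radians off the axis. A picture is of the moment at which its call begins. There is no depth.
- finish_job(): hands the job in; it is judged then, once.
The state is a dict: "time": time; "q": joint angles; "joint_vel": joint speeds; "joint_torque": joint torques, N m; "tool_pos": TCP position; "tcp_rot": TCP orientation; "wrist_force": force on the tool from outside, world axes, zero at the start; "torque": the same for the moment, N m; "width": opening from 0.0 (shut) to 1.0 (fully open); "grip_force": force on a finger pad.
Only numpy, scipy, OpenCV 4.12 (cv2) and the standard library are available. Lean on these libraries where they do the work, as an engineer would, in place of code of your own. Each camera call takes 0.05 s, during which the arm holds its last target. There are 200 camera calls.

TASK

Draw the steel headset bracket out from under the radio stand by its tall end and stand it upright on the open desk; let go and take it again by its arm. Hook both its claws into the top two slots of the slotted upright, press it down until it is fully home against its stiff catch, and let go. Leave everything else on the desk where it is.

Things in the scene. Friction and masses are not known exactly. Their poses are not given: they have to be found in the camera images.
- bracket: Loose L-shaped plain steel headset bracket, 0.25 kg, 20 mm wide, standing on its flat underside. Origin: underside, at the foot of its tall plate's back face, mid-width; +z up, +x out of the back face, as the claws point. Plate 14 mm thick (x -14 to 0), 110 mm high. At the start the arm is under the radio stand and the plate stands in front of the stand's edge, claws outward
- plate_top (a point): Middle of the top of the bracket's tall plate, 110 mm above its underside; axes as bracket
- bar_mid (a point): Middle of the top of the bracket's arm, 36 mm above its underside, 82 mm from the plate's back face; axes as bracket. The arm runs along -x from the plate to x = -165 mm, 20 mm wide, z 0 to 36 mm; a lip at its far end (x -165 to -153) reaches z = 57 mm
- bar_end (a point): Foot of the far end of the bracket's arm: underside, mid-width, 165 mm from the plate's back face; axes as bracket
- claw_top (a point): Underside of the upper claw's neck, at the plate's back face, 85 mm above the underside; axes as bracket. The lower claw is the same, 60 mm lower. Claws are 5 mm wide, mid-width: a neck 12 mm high leaves the plate and, from 5.5 to 12.5 mm behind it, ends in a tongue hanging 14 mm below the neck's underside
- upright: Fixed slotted upright of grey sheet 4 mm thick, 40 mm wide, 320 mm high above its origin, with a clamp foot behind it. Origin: middle of the front face at its foot, 0 to 30 mm below the desk top; +z up, +x into the upright (front to back). Three slots 10 mm wide (mid-width), 32 mm high, lower edges at z = 80, 140 and 200 mm. Bracket home: its origin at (0, 0, 115 mm) here, axes parallel
- slot_top (a point): Middle of the lower edge of the upright's top slot, on the front face; axes as upright. Claws enter along +x with the bracket about 17 mm above its home height (claw 26 mm high, slot 32), then it goes straight down until the necks sit on the slots' lower edges (claw_top meets slot_top)
- lock (a joint): Stiff sliding catch behind the top slot, pushed down by the upper claw's tongue: about 0 when up, grows downward in m, about 0.014 when the bracket is home (travel ends at 0.020). It takes about 6 N to move, more than the bracket's weight, and stays where it is pushed.
- stand: Fixed wooden stand (riser) carrying a radio: board 300 mm wide (x), 250 mm deep (y), top at 95 mm, underside at 80 mm, on side walls 15 mm thick. Origin: on the desk below the middle of the open front edge; +y points in under the board, -y out over the desk. The radio on it is set back 65 mm from the front edge and reaches 200 mm.
- mug: White mug, 80 mm across, 95 mm high; origin under its centre; loose bystander
- morse_key: Telegraph key, base 100 x 65 mm, 46 mm high; origin under its centre; loose bystander
- mouse: Grey computer mouse, 100 x 58 x 32 mm; origin under its centre; loose bystander
- headphones: Black headphones resting on both ear cups, about 160 x 180 mm, 80 mm high; origin on the desk midway between the cups; loose bystander
- microphone: Black hand microphone lying flat, 100 x 55 x 34 mm; origin under its centre; loose bystander
- screwdriver: Screwdriver lying flat, about 200 mm long; origin under its middle; loose bystander
Not all that is in view belongs to the job. Of the things shaped like the bracket, the steel one is meant.

How it is judged:
By the outcome, as a careful person would: the job done as asked, in the order asked, and still so for the second after the job is handed in, with the robot touching nothing.
It also fails if it takes over 54 s, if anything falls off the work surface, if the arm or the gripper's body presses on something with over 40 N, if the wrist force passes 120 N, or if a joint passes its speed limit or range.

## Working session

There is one attempt and no reset: what is moved stays moved. The work goes in short steps, Python scripts to look and compute and a tool call to move; the robot and the scene stay as the last step left them, time stands still between calls to the robot, and variables do not carry over. Pictures are saved under pics/ and viewed, at most 10 in all, crops included, and the job is handed in when it is done.

Besides the shell and the picture viewer there is one more tool, called after "Call:" as name(argument=value, ...) on one line, values as JSON. jog_arm: Moves the arm, as the interface text tells. Its arguments: {"type":"object","properties":{"deltas":{"type":"array"},"squeeze":{"type":"number"}},"required":["deltas"]}

```bash
ls; mkdir -p pics; cat > h.py <<'E'
import numpy as np, cv2
from scipy.spatial.transform import Rotation as R
from workcell import readout, read_camera, finish_job, bot
def cam(n,f=None):
    c=read_camera(n)
    if f: cv2.imwrite('pics/'+f,c['color'])
    return c
def rot(c):
    a=np.array(c['attitude'],float)
    return R.from_rotvec(a).as_matrix() if a.shape==(3,) else (a if a.shape==(3,3) else R.from_quat(a).as_matrix())
def ray(c,u,v):
    x=(u-c['cx'])/c['fx'];y=(v-c['cy'])/c['fy']
    d=np.array([x,y,1.]); return rot(c)@d/np.linalg.norm(d)
def onz(c,u,v,z):
    d=ray(c,u,v);o=np.array(c['origin']);return o+d*(z-o[2])/d[2]
def proj(c,p):
    q=rot(c).T@(np.array(p)-c['origin']);return np.array([c['fx']*q[0]/q[2]+c['cx'],c['fy']*q[1]/q[2]+c['cy']])
E
python3 - <<'E'
from h import *
import pickle
for n in ('scene','side'):
    c=cam(n,n+'0.png');pickle.dump(c,open(n+'0.pkl','wb'));print(n,c['fx'],c['cx'],c['cy'],c['origin'],c['attitude'])
s=readout.read_state();print(s)
E
```

```text
pics
scene 417.51334841675606 317.5623511708912 200.45176461920371 [ 1.35042362 -0.01039304  0.95724118] [-1.78707672 -1.69822112  0.7443845 ]
side 389.6147645632825 313.1612678778226 190.08236160824208 [0.2571049  0.91270152 1.05727722] [-0.29639724  2.81156642 -1.17942221]
{'time': 0.1, 'q': array([-3.68823083e-02,  2.64705113e-01,  1.60526379e+00,  1.83864336e-05,
        1.27371767e+00, -3.68451651e-02]), 'joint_vel': array([-0.00167975, -0.00185832, -0.00396646, -0.00143428, -0.0015569 ,
       -0.00121446]), 'joint_torque': array([ 2.96398039e-04, -5.16707003e+01, -3.68589377e+01,  1.30520286e-05,
        6.22219843e-03,  5.24967299e-05]), 'tool_pos': array([6.74356603e-01, 3.96513615e-05, 2.47053873e-01]), 'tcp_rot': array([-2.22039485e+00, -2.22030039e+00,  2.21714837e-03]), 'wrist_force': array([-0.14505278, -0.04430828,  0.46504731]), 'torque': array([0.00309789, 0.03624395, 0.00113741]), 'grip_force': 0.0, 'width': 0.9985065160020117}
```

View pics/scene0.png

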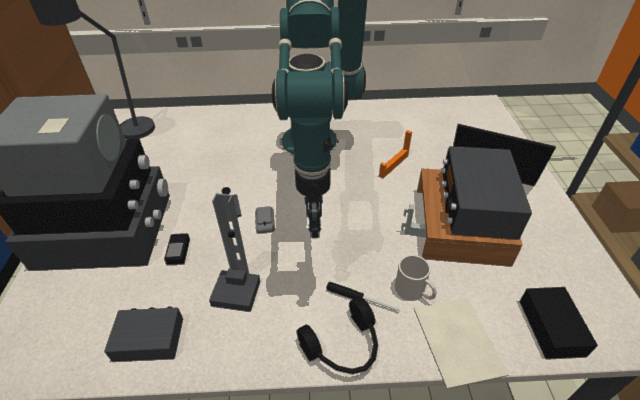

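View pics/side0.png

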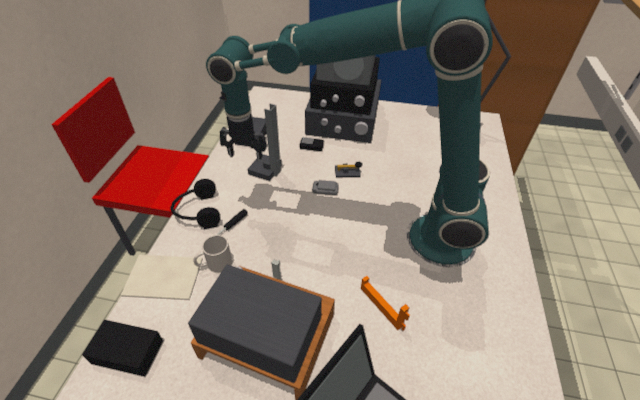

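The scene picture shows two bracket shapes. One is orange at (400,155). The other is grey steel at (408,222), with its arm running under the radio stand's open edge. The grey one fits the description ("plain steel, arm under the stand"). The upright is at about (232,235). I'll confirm with an enlarged crop.

```bash
python3 - <<'E'
from h import *
a=cv2.imread('pics/scene0.png');b=cv2.imread('pics/side0.png')
f=lambda i,x,y,w,h,s:cv2.resize(i[y:y+h,x:x+w],None,fx=s,fy=s,interpolation=cv2.INTER_CUBIC)
L=f(a,385,160,100,75,4); M=f(a,200,180,100,75,4)
N=f(b,230,240,100,75,4); O=f(b,210,100,100,75,4)
O=f(b,230,100,100,75,4)
cv2.imwrite('pics/crop1.png',np.vstack([np.hstack([L,M]),np.hstack([N,O])]))
E
```

```text
(no output)
```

View pics/crop1.png

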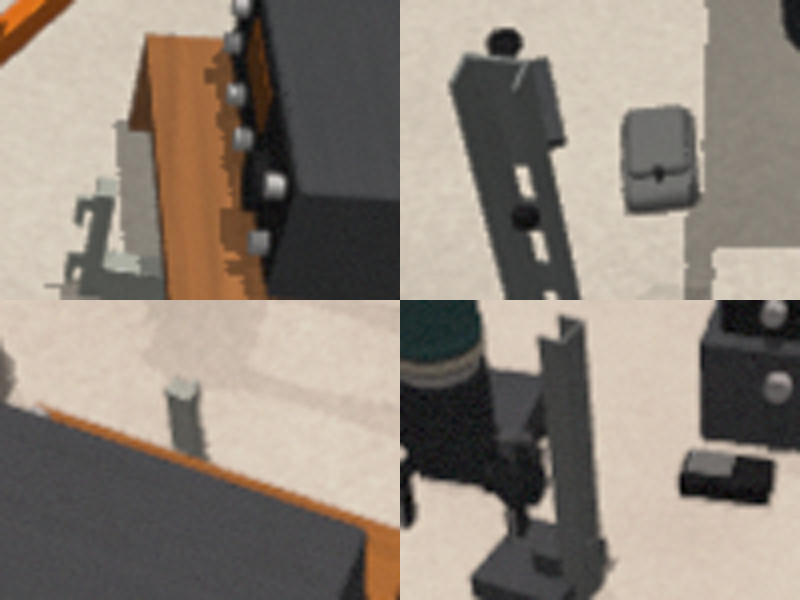

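```bash
python3 - <<'E'
from h import *
import pickle
s=pickle.load(open('scene0.pkl','rb'));d=pickle.load(open('side0.pkl','rb'))
print('plate_top',onz(s,411,206.5,.11),onz(d,275.7,262,.11))
print('stand front corners', onz(s,385+148/4,160+36/4,.095), onz(s,423.5,258,.095),onz(d,243,242,.095),onz(d,333,292,.095))
a=onz(s,422,169,.095);b=onz(d,333,292,.095)
# upright top corners scene
for z in(.29,.305,.32):print(z,onz(s,213,197,z),onz(s,236.5,194.5,z),'side',onz(d,265+0,108,z),onz(d,376/1-100,104,z))
f=lambda i,x,y,w,h,k:cv2.resize(i[y:y+h,x:x+w],None,fx=k,fy=k,interpolation=cv2.INTER_CUBIC)
A=f(s['color'],200,180,70,130,4.6);B=f(d['color'],235,90,70,130,4.6)
cv2.imwrite('pics/crop2.png',np.hstack([A,B]));print(A.shape)
E
```

```text
plate_top [0.50316896 0.28311132 0.11      ] [0.49944807 0.28521947 0.11      ]
stand front corners [0.31918116 0.35907442 0.095     ] [0.67942547 0.28138502 0.095     ] [0.62286693 0.22468988 0.095     ] [0.31984655 0.33859362 0.095     ]
0.29 [ 0.62364418 -0.2350929   0.29      ] [ 0.61833577 -0.18051948  0.29      ] side [ 0.67226181 -0.22480753  0.29      ] [ 0.64105943 -0.25848307  0.29      ]
0.305 [ 0.63998263 -0.2300415   0.305     ] [ 0.63479356 -0.17669493  0.305     ] side [ 0.66414564 -0.20256963  0.305     ] [ 0.63355325 -0.23558682  0.305     ]
0.32 [ 0.65632109 -0.22499011  0.32      ] [ 0.65125135 -0.17287038  0.32      ] side [ 0.65602947 -0.18033173  0.32      ] [ 0.62604708 -0.21269057  0.32      ]
(598, 322, 3)
```

View pics/crop2.png

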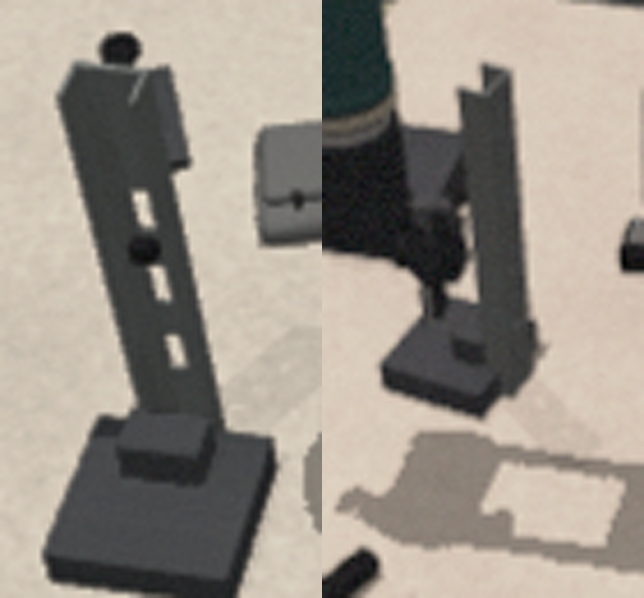

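The crop confirms it. The grey steel bracket's plate top is at (411,206) in scene and (276,262) in side, with its claws pointing left (-y). The orange one is plastic and stands clear of the stand. The upright's back faces the scene camera, with its slots at about (232,225), (235,245) and (239,260). I'll take a wrist shot here and another over the bracket.

```bash
python3 - <<'E'
from h import *
import pickle
c=cam('wrist','w0.png');pickle.dump(c,open('w0.pkl','wb'));print({k:v for k,v in c.items() if k!='color'})
E
```

```text
{'fx': 309.70691628693146, 'fy': 309.70691628693146, 'cx': 317.76583655407785, 'cy': 197.7319314645094, 'origin': array([0.67474102, 0.06607309, 0.37359438]), 'attitude': array([ 2.87936975e+00,  1.04879510e-03, -2.65960386e-03])}
```

Call:
jog_arm(deltas=[0.19,-0.165,0,0,0,0,1,0.19,-0.165,0,0,0,0,1,0.19,-0.165,0,0,0,0,1,0.19,-0.165,0,0,0,0,1,0.19,-0.165,0,0,0,0,1,0.19,-0.165,0,0,0,0,1,0.19,-0.165,0,0,0,0,1])

```text
time: 0.85
tool_pos: [0.5092, 0.1908, 0.2483]
tcp_rot: [2.218, 2.224, -0.0]
wrist_force: [0.1, -0.4, -0.8]
width: 0.999
grip_force: 0.0
```

```bash
python3 - <<'E'
from h import *
import pickle
c=cam('wrist','w1.png');pickle.dump(c,open('w1.pkl','wb'));print({k:v for k,v in c.items() if k!='color'})
a=cv2.imread('pics/w0.png');f=lambda i:cv2.resize(i,(480,300))
cv2.imwrite('pics/w01.png',np.vstack([f(a),f(c['color'])]))
E
```

```text
{'fx': 309.70691628693146, 'fy': 309.70691628693146, 'cx': 317.76583655407785, 'cy': 197.7319314645094, 'origin': array([0.50910621, 0.25694444, 0.37475883]), 'attitude': array([2.87892370e+00, 4.77799192e-03, 1.30757254e-03])}
```

View pics/w01.png

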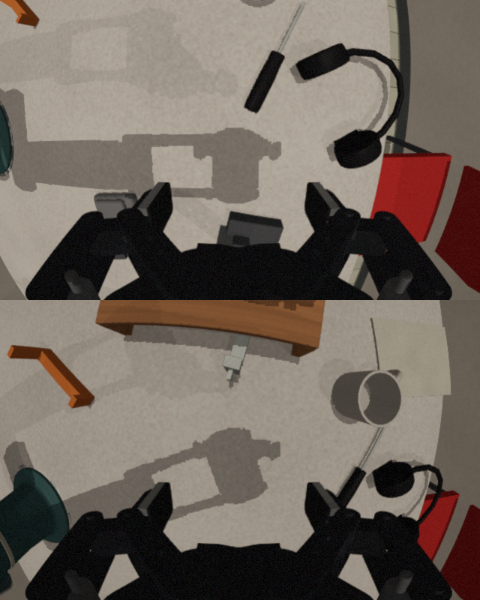

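Wrist shot 1 (lower half) shows the steel bracket's plate near full-resolution pixel (311,85). Its claws point down the picture and it is slightly yawed. I'll enlarge it to measure the yaw.

```bash
cat >> h.py <<'E'
def fray(c,u,v):
    x,y=(u-c['cx'])/c['fx'],(v-c['cy'])/c['fy'];r=np.hypot(x,y)
    return rot(c)@np.array([np.sin(r)*x/r,np.sin(r)*y/r,np.cos(r)])
def fz(c,u,v,z):
    d=fray(c,u,v);o=np.array(c['origin']);return o+d*(z-o[2])/d[2]
def fproj(c,p):
    q=rot(c).T@(np.array(p)-c['origin']);r=np.arctan2(np.hypot(q[0],q[1]),q[2]);h=np.hypot(q[0],q[1])
    return np.array([c['fx']*r*q[0]/h+c['cx'],c['fy']*r*q[1]/h+c['cy']])
E
python3 - <<'E'
from h import *
import pickle
c=pickle.load(open('w1.pkl','rb'))
f=lambda i,x,y,w,h,k:cv2.resize(i[y:y+h,x:x+w],None,fx=k,fy=k,interpolation=cv2.INTER_CUBIC)
A=f(c['color'],270,40,75,80,7);cv2.imwrite('pics/crop3.png',A)
E
```

```text
(no output)
```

View pics/crop3.png

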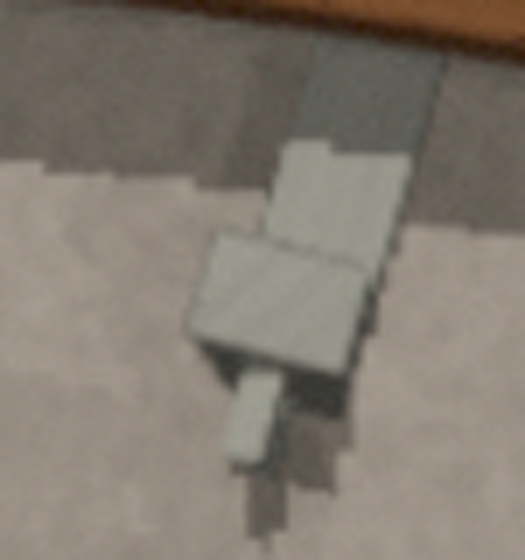

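The crop shows the plate's top face with corners (217,235), (370,268), (187,330) and (345,373). The claw points down and left, and the arm runs up under the board.

```bash
python3 - <<'E'
from h import *
import pickle
c=pickle.load(open('w1.pkl','rb'))
P=[fz(c,270+u/7,40+v/7,.11) for u,v in((217,235),(370,268),(187,330),(345,373))]
for p in P:print(p)
m=np.mean(P,0);w=(P[1]-P[0]+P[3]-P[2])/2;t=(P[2]-P[0]+P[3]-P[1])/2
print(m,np.linalg.norm(w),np.linalg.norm(t),np.degrees(np.arctan2(w[1],w[0])),np.degrees(np.arctan2(t[1],t[0])))
b=fz(c,270+300/7,40+245/7,.11)
# board edge points (top edge z .095 or lower .08)
for u,v in((0,3),(525,55)):print('edge',fz(c,270+u/7,40+v/7,.08))
for u,v in((128,320),(428,348)):print(fz(c,u,v-0 if 0 else (345-300)*4/3,.08))
s=readout.read_state();print(s['tool_pos'],R.from_rotvec(s['tcp_rot']).as_matrix().round(3))
E
```

```text
[0.49500459 0.29383129 0.11      ]
[0.51339581 0.28970146 0.11      ]
[0.49142242 0.28209808 0.11      ]
[0.51043999 0.27673122 0.11      ]
[0.5025657  0.28559051 0.11      ] 0.019297700147908877 0.01277698931551047 -14.24434575611383 -104.82400154720928
edge [0.46376415 0.33176862 0.08      ]
edge [0.53462522 0.32370695 0.08      ]
[0.30594842 0.32963474 0.08      ]
[0.61672698 0.31737081 0.08      ]
[0.51009364 0.19003649 0.24831938] [[-0.001  1.     0.001]
 [ 1.     0.001 -0.   ]
 [-0.     0.001 -1.   ]]
```

Call:
jog_arm(deltas=[0.0955,-0.0075,0.04,0,0,14.5,1,0.0955,-0.0075,0.04,0,0,14.5,1,0.0955,-0.0075,0.04,0,0,14.5,1,0.0955,-0.0075,0.08,0,0,14.5,1,0.0955,-0.0075,0.12,0,0,14.5,0.3,0.0955,-0.0075,0.153,0,0,14.5,0.0,0.0955,-0.0075,0.153,0,0,14.5,0.0], squeeze=60)

```text
time: 1.6
tool_pos: [0.4996, 0.2818, 0.0897]
tcp_rot: [-2.484, -1.921, 0.017]
wrist_force: [-1.0, -0.7, -0.9]
width: 0.513
grip_force: 0.0
```

Call:
jog_arm(deltas=[0,0,0,0,0,0,-1,0,0,0,0,0,0,-1,0,0,0,0,0,0,-1,0,0,0,0,0,0,-1,0,0,0,0,0,0,-1], squeeze=60)

```text
time: 2.1
tool_pos: [0.5038, 0.2857, 0.097]
tcp_rot: [2.483, 1.923, 0.005]
wrist_force: [0.1, -2.7, 3.0]
width: 0.218
grip_force: 60.4
```

Call:
jog_arm(deltas=[-0.01,0,-0.002,0,0,0,-1,-0.035,0,-0.002,0,0,0,-1,-0.065,0,-0.002,0,0,0,-1,-0.1,0,-0.002,0,0,0,-1,-0.135,0,-0.002,0,0,0,-1,-0.17,0,-0.002,0,0,0,-1,-0.2,0,-0.002,0,0,0,-1,-0.22,0,-0.002,0,0,0,-1])

```text
time: 2.9
tool_pos: [0.446, 0.0709, 0.0972]
tcp_rot: [-2.484, -1.922, 0.0]
wrist_force: [0.2, 1.0, -2.0]
width: 0.221
grip_force: 59.8
```

Call:
jog_arm(deltas=[0,0,0,0,0,0,-1,0,0,0.002,0,0,0,-1,0,0,0.002,0,0,0,-1,0,0,0.002,0,0,0,-1])

```text
time: 3.3
tool_pos: [0.4476, 0.0715, 0.097]
tcp_rot: [2.481, 1.924, -0.002]
wrist_force: [-5.3, -7.8, 12.2]
width: 0.225
grip_force: 61.6
```

```bash
python3 - <<'E'
from h import *
import pickle
o=[]
for n in('scene','side','wrist'):
    c=cam(n,n+'2.png');pickle.dump(c,open(n+'2.pkl','wb'));o.append(c['color'])
print(readout.read_state()['wrist_force'],readout.read_state()['tool_pos'])
f=lambda i,x,y,w,h,k:cv2.resize(i[y:y+h,x:x+w],None,fx=k,fy=k,interpolation=cv2.INTER_CUBIC)
s=pickle.load(open('scene2.pkl','rb'));d=pickle.load(open('side2.pkl','rb'))
A=proj(s,(.45,.1,.06)).astype(int);B=proj(d,(.45,.1,.06)).astype(int);print(A,B)
cr=lambda i,p:f(i,p[0]-66,p[1]-50,133,100,3)
top=np.hstack([cr(o[0],A),cr(o[1],B)])
cv2.imwrite('pics/v2.png',top);print(top.shape)
E
```

```text
[-5.66902043 -8.86676062 12.32094047] [0.4477019  0.07163824 0.09701059]
[345 208] [306 227]
(300, 798, 3)
```

View pics/v2.png

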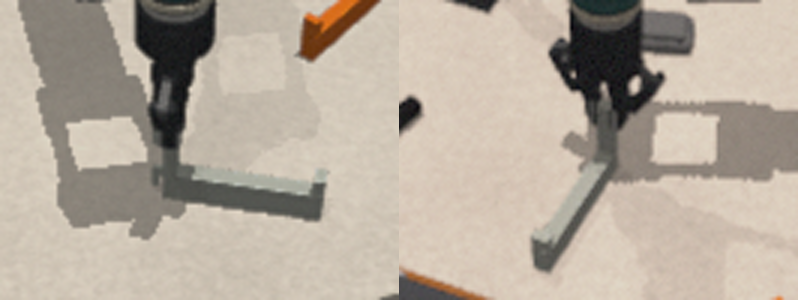

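The bracket stands upright on the open desk, clear of the stand. In scene its plate is at about (334,205) and its arm end at (385,225). Next I let go and re-grasp it by the arm.

Call:
jog_arm(deltas=[0,0,0,0,0,0,0.5,0,0,0,0,0,0,0.5,0,0,0,0,0,0,0.5,0,0,-0.04,0,0,0,0.5,0,0,-0.075,0,0,0,0.5,0.04,0,-0.075,0,0,0,0.5,0.071,0,-0.075,0,0,0,0.5,0.071,0,-0.06,0,0,0,0.5])

```text
time: 4.25
tool_pos: [0.4684, 0.1449, 0.158]
tcp_rot: [2.48, 1.925, 0.012]
wrist_force: [-0.1, -0.3, 0.1]
width: 0.753
grip_force: 0.0
```

```bash
python3 - <<'E'
from h import *
import pickle
c=cam('wrist','w3.png');pickle.dump(c,open('w3.pkl','wb'))
s=readout.read_state();print(s['tool_pos'],s['width'])
M=R.from_rotvec(s['tcp_rot']).as_matrix()
# expected bracket origin: back face 7mm along -toolx from plate centre
bx=-M[:,0];tp=np.array([.4474,.0721,0]);o=tp+bx*.007;by=np.cross([0,0,1],bx)
print(o,np.degrees(np.arctan2(bx[1],bx[0])))
img=c['color'].copy()
for x,y,z in [(-14,10,110),(-14,-10,110),(0,10,110),(0,-10,110),(-14,10,36),(-14,-10,36),(-153,10,57),(-153,-10,57),(-165,10,57),(-165,-10,57),(-153,10,36),(-153,-10,36)]:
    p=fproj(c,o+bx*x/1e3+by*y/1e3+np.array([0,0,z/1e3]));cv2.circle(img,tuple(np.round(p*4).astype(int)),6,(0,0,255),-1,shift=2) if 0 else img.__setitem__((int(round(p[1])),int(round(p[0]))),(0,0,255)) if 0<=p[0]<640 and 0<=p[1]<400 else print('out',p)
cv2.imwrite('pics/w3c.png',cv2.resize(img[0:400,120:520],None,fx=1.5,fy=1.5,interpolation=cv2.INTER_NEAREST))
E
```

```text
[0.46500285 0.14296676 0.1537026 ] 0.7533499689866487
[ 4.45665404e-01  6.53183206e-02 -1.30370546e-06] -104.34732994735107
```

View pics/w3c.png

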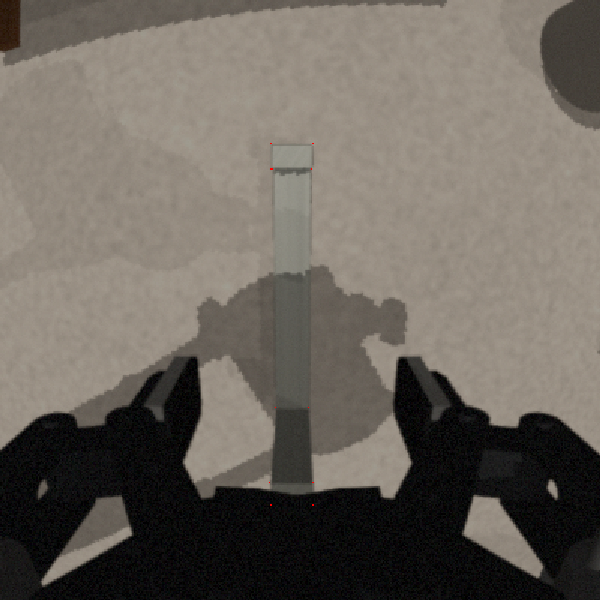

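The overlay matches the bracket to about 1 mm and there is clearance either side, so I'll go down on the arm.

Call:
jog_arm(deltas=[0,0,0.045,0,0,0,0.3,0,0,0.09,0,0,0,0.2,0,0,0.12,0,0,0,0.0,0,0,0.131,0,0,0,0.0,0,0,0.131,0,0,0,-1,0,0,0.131,0,0,0,-1,0,0,0.131,0,0,0,-1,0,0,0.131,0,0,0,-1], squeeze=100)

```text
time: 5.1
tool_pos: [0.4663, 0.1415, 0.0257]
tcp_rot: [2.483, 1.923, 0.004]
wrist_force: [-0.3, -0.7, -2.6]
width: 0.215
grip_force: 97.7
```

```bash
python3 - <<'E'
from h import *
import pickle
from scipy.optimize import least_squares
s=pickle.load(open('scene0.pkl','rb'))
# slot lower edges (front face), scene crop2 scale 4.6 origin (200,180)
k=lambda u,v:np.array([200+u/4.6,180+v/4.6])
obs=[((0,0,.2),k(147,227)),((0,0,.14),k(165,300)),((0,0,.08),k(181,368)),((.004,.020,.32),None)]
# hole side edges: upper slot left/right at back-face top edge (z .232)
obs=obs[:3]+[((.004,0,.232),k(139.5,190)),((.004,0,.172),k(157,266.5)),((.004,0,.112),k(173.5,335))]
def pos(q,p):
    c,n=np.cos(q[2]),np.sin(q[2]);return np.array([q[0]+c*p[0]-n*p[1],q[1]+n*p[0]+c*p[1],p[2]+q[3]])
for yaw in(-.2,0,.2):
    r=least_squares(lambda q:np.concatenate([proj(s,pos((q[0],q[1],yaw,q[2]),p))-o for p,o in obs]),(.64,-.2,-.015));print(yaw,r.x,r.cost)
print(readout.read_state()['tool_pos'],readout.read_state()['width'])
E
```

```text
-0.2 [ 6.46146174e-01 -2.01012444e-01  3.97598398e-04] 0.5840590417837714
0 [ 0.64701545 -0.20117159  0.00142839] 0.3152490164887753
0.2 [ 0.64748362 -0.20146213  0.00191299] 0.16533591705316628
[0.46628994 0.1414974  0.02567719] 0.2153373784272158
```

```bash
python3 - <<'E'
from h import *
import pickle
s=pickle.load(open('scene0.pkl','rb'))
for u,v in((155,262),(168,215),(165,180),(264,230),(177,262)):print(u,v,onz(s,u,v,0))
print('radio top front',onz(s,163,170,.1))
M=R.from_rotvec(readout.read_state()['tcp_rot']).as_matrix()
print(M.round(3), M.T@(np.array([.512,-.264,.275])-[.4663,.1415,.0257]))
E
```

```text
155 262 [ 5.75967093e-01 -4.63700479e-01 -1.11022302e-16]
168 215 [ 0.38476164 -0.4671009   0.        ]
165 180 [ 0.20854283 -0.51531359  0.        ]
264 230 [ 4.68742431e-01 -1.53182943e-01  1.11022302e-16]
177 262 [ 0.57960473 -0.39952809  0.        ]
radio top front [ 0.27692024 -0.4801766   0.1       ]
[[ 0.25   0.968  0.003]
 [ 0.968 -0.25   0.001]
 [ 0.001  0.002 -1.   ]] [-0.38081088  0.1463776  -0.24945121]
```

Call:
jog_arm(deltas=[0,0,-0.04,0,0,0,-1,0,0,-0.08,0,0,0,-1,-0.04,0.015,-0.11,0,0,0,-1,-0.08,0.03,-0.13,0,0,0,-1,-0.12,0.046,-0.15,0,0,0,-1,-0.16,0.06,-0.17,0,0,0,-1,-0.2,0.075,-0.19,0,0,0,-1,-0.24,0.09,-0.21,0,0,0,-1])

```text
time: 5.9
tool_pos: [0.4919, -0.1153, 0.2361]
tcp_rot: [2.483, 1.922, 0.002]
wrist_force: [0.9, 0.8, -1.9]
width: 0.218
grip_force: 98.9
```

Call:
jog_arm(deltas=[-0.04,0.015,-0.01,0,0,0,-1,-0.08,0.03,-0.025,0,0,0,-1,-0.12,0.046,-0.04,0,0,0,-1,-0.141,0.056,-0.04,0,0,0,-1,-0.141,0.056,-0.04,0,0,0,-1,-0.141,0.056,-0.04,0,0,0,-1])

```text
time: 6.5
tool_pos: [0.5107, -0.2643, 0.2744]
tcp_rot: [-2.485, -1.921, -0.0]
wrist_force: [0.9, 0.6, -3.5]
width: 0.216
grip_force: 98.8
```

```bash
python3 - <<'E'
from h import *
import pickle
c=cam('wrist','w4.png');pickle.dump(c,open('w4.pkl','wb'));print(c['origin'])
p=fproj(c,(.647,-.201,.2)).astype(int);print(p)
x0=min(max(p[0]-110,0),440);y0=max(p[1]-75,0);print(x0,y0)
cv2.imwrite('pics/w4c.png',cv2.resize(c['color'][y0:y0+150,x0:x0+200],None,fx=4,fy=4,interpolation=cv2.INTER_CUBIC))
E
```

```text
[ 0.52739261 -0.20043752  0.40093817]
[482  83]
372 8
```

View pics/w4c.png

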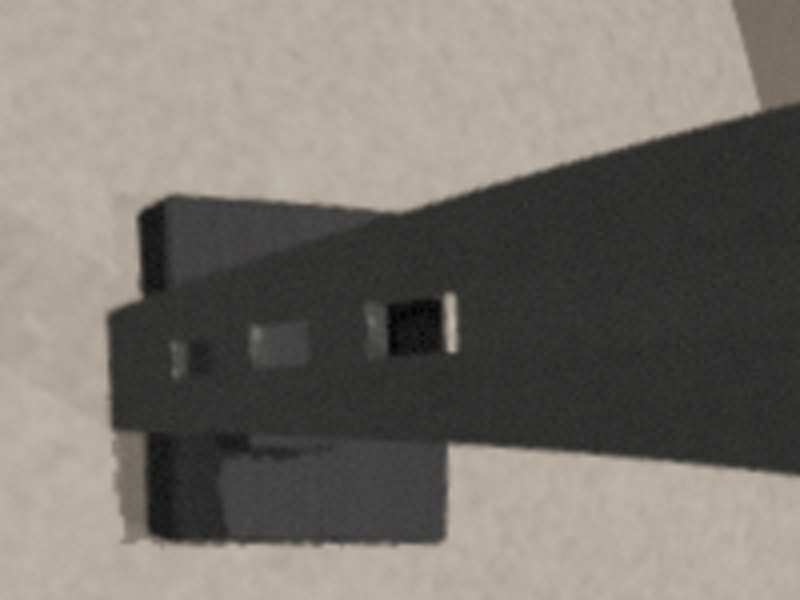

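The wrist view shows the upright's front face clearly. The slots' lower edges are at crop x = 365, 249 and 170, and the foot corners are at (108,315) and (113,430). I'll fit its pose from these.

```bash
cat > fit.py <<'E'
from h import *
import pickle
from scipy.optimize import least_squares
s=pickle.load(open('scene0.pkl','rb'));w=pickle.load(open('w4.pkl','rb'))
k=lambda u,v:np.array([200+u/4.6,180+v/4.6]); K=lambda u,v:np.array([372+(u+.5)/4-.5,8+(v+.5)/4-.5])
so=[((0,0,.2),k(147,227)),((0,0,.14),k(165,300)),((0,0,.08),k(181,368)),((.004,0,.232),k(139.5,190)),((.004,0,.172),k(157,266.5)),((.004,0,.112),k(173.5,335))]
wo=[]
for z,u,a,b in((.2,365,302,358),(.232,457,293,353),(.14,249,325,366),(.172,310,321,362),(.08,170,340,378),(.112,212,338,375)):
    wo+=[((0,.005,z),K(u,a)),((0,-.005,z),K(u,b))]
ft=[((0,.02),K(108,315)),((0,-.02),K(113,430))]
sl=[(.02,K(400,212)),(.02,K(780,106)),(-.02,K(445,440)),(-.02,K(780,470))]
def pos(q,p):
    c,n=np.cos(q[2]),np.sin(q[2]);return np.array([q[0]+c*p[0]-n*p[1],q[1]+n*p[0]+c*p[1],p[2]+q[3]])
def edge(q,y,o):
    a=fproj(w,pos(q,(0,y,.1)));b=fproj(w,pos(q,(0,y,.3)))
    zs=np.linspace(.05,.3,60);P=np.array([fproj(w,pos(q,(0,y,z))) for z in zs]);return np.interp(o[0],P[:,0],P[:,1])-o[1]
def res(q,S=1):
    r=[fproj(w,pos(q,p))-o for p,o in wo]
    g=list(q);r+=[fproj(w,pos((q[0],q[1],q[2],0),(p[0],p[1],0)))-o for p,o in ft]
    r+=[[edge(q,y,o) for y,o in sl]]
    if S:r+=[(proj(s,pos(q,p))-o)*.5 for p,o in so]
    return np.concatenate(r)
if __name__=='__main__':
  for S in(0,1):
    f=least_squares(lambda q:res(q,S),(.647,-.201,0,0));print(S,f.x,np.degrees(f.x[2]),f.cost,np.sqrt(np.diag(np.linalg.inv(f.jac.T@f.jac)))*.4)
    print(f.fun.round(1))
E
python3 fit.py; python3 -c "
from h import *
s=readout.read_state();print(s['tool_pos'],s['tcp_rot'])"
```

```text
0 [ 0.63459363 -0.20367997 -0.20103867 -0.00859508] -11.518667227236639 10.67906514445487 [2.48806228e-04 7.05356348e-05 1.33527006e-02 5.32247334e-04]
[ 0.6  0.2  1.1 -0.1 -0.6 -1.4 -0.  -0.8  0.4  0.1  0.8  0.8 -0.8 -1.6
 -0.4  0.3  0.3  0.5  0.7  0.1 -0.5 -1.  -0.1 -0.3 -1.1 -0.9 -1.2  0.5
 -0.4  2.2  0.9 -0.3]
1 [ 0.63495035 -0.20369067 -0.19680323 -0.0093801 ] -11.275994533845024 11.451124864600962 [2.13787200e-04 7.04971360e-05 1.33189534e-02 4.52508945e-04]
[ 0.5  0.3  1.1 -0.2 -0.8 -1.4 -0.1 -0.8  0.4  0.2  0.8  0.8 -0.9 -1.6
 -0.4  0.3  0.4  0.5  0.8  0.1 -0.4 -1.  -0.  -0.3 -0.9 -0.9 -0.8  0.5
 -0.4  2.5  0.8 -0.5  0.3 -0.4  0.1 -0.5  0.1 -0.6 -0.2 -0.2 -0.2 -0.4
 -0.2 -0.3]
[ 0.51060287 -0.26351923  0.27409834] [-2.48334684e+00 -1.92229122e+00 -1.67265730e-04]
```

Call:
jog_arm(deltas=[0.04,-0.032,0,0,0,-5,-1,0.077,-0.032,0,0,0,-13,-1,0.077,-0.032,0,0,0,-21,-1,0.077,-0.032,0,0,0,-29,-1,0.077,-0.032,0,0,0,-37,-1,0.077,-0.032,0,0,0,-45,-1,0.077,-0.032,0,0,0,-53,-1,0.077,-0.032,0,0,0,-61,-1])

```text
time: 7.35
tool_pos: [0.4989, -0.1798, 0.274]
tcp_rot: [-1.152, -2.922, -0.001]
wrist_force: [-0.1, -0.1, -3.2]
width: 0.215
grip_force: 99.1
```

Call:
jog_arm(deltas=[0,0,0.02,0,0,-8,-1,0,0,0.05,0,0,-16,-1,0,0,0.08,0,0,-24,-1,0,0,0.11,0,0,-32.1,-1,0,0,0.125,0,0,-32.1,-1,0,0,0.125,0,0,-32.1,-1,0,0,0.125,0,0,-32.1,-1])

```text
time: 8.05
tool_pos: [0.4999, -0.1812, 0.1501]
tcp_rot: [0.314, 3.125, -0.0]
wrist_force: [0.7, -0.5, -2.8]
width: 0.216
grip_force: 99.1
```

```bash
cat > st.py <<'E'
from h import *
import sys
U=np.array([float(v) for v in sys.argv[1:5]]) if len(sys.argv)>4 else np.array([.635,-.2037,np.radians(-11.4),-.009])
s=readout.read_state();M=R.from_rotvec(s['tcp_rot']).as_matrix();t=s['tool_pos']
bx=-M[:,0];o=t+bx*.0789-np.array([0,0,.0255])
d=o-[U[0],U[1],U[3]];c,n=np.cos(U[2]),np.sin(U[2])
print('tcp',t.round(4),'yaw err deg',np.degrees(np.arctan2(bx[1],bx[0])-U[2]).round(2),'tilt',M[:,2].round(3),'in upright (mm) from home:',(np.array([c*d[0]+n*d[1],-n*d[0]+c*d[1],d[2]-.115])*1e3).round(1),'q6',s['q'][5].round(2),'F',s['wrist_force'].round(1),'T',s['torque'].round(2),'w',s['width'].round(3))
E
python3 st.py
```

```text
Traceback (most recent call last):
  File "st.py", line 7, in <module>
    print('tcp',t.round(4),'yaw err deg',np.degrees(np.arctan2(bx[1],bx[0])-U[2]).round(2),'tilt',M[:,2].round(3),'in upright (mm) from home:',(np.array([c*d[0]+n*d[1],-n*d[0]+c*d[1],d[2]-.115])*1e3).round(1),'q6',s['q'][5].round(2),'F',s['wrist_force'].round(1),'T',s['torque'].round(2),'w',s['width'].round(3))
                                                                                                                                                                                                                                                                                                    ^^^^^^^^^^^^^^^^
AttributeError: 'float' object has no attribute 'round'
```

```bash
sed -i "s/s\['width'\].round(3)/s['width']/" st.py; python3 st.py
```

```text
tcp [ 0.4999 -0.1812  0.1501] yaw err deg -0.08 tilt [ 0.001 -0.    -1.   ] in upright (mm) from home: [-58.   -4.8  18.6] q6 -1.77 F [ 0.7 -0.5 -2.8] T [ 0.02  0.01 -0.03] w 0.215628848843424
```

Call:
jog_arm(deltas=[-0.018,0.005,0.001,0,0,0,-1,-0.038,0.005,0.001,0,0,0,-1,-0.038,0.005,0.001,0,0,0,-1,-0.038,0.005,0.001,0,0,0,-1])

```text
time: 8.45
tool_pos: [0.5391, -0.1846, 0.1503]
tcp_rot: [0.313, 3.123, -0.001]
wrist_force: [0.3, 0.1, -3.1]
width: 0.215
grip_force: 99.1
```

```bash
python3 st.py; cat > look.py <<'E'
from h import *
import sys,pickle
s=readout.read_state();M=R.from_rotvec(s['tcp_rot']).as_matrix();t=s['tool_pos']
bx=-M[:,0];by=M[:,1];o=t+bx*.0789-np.array([0,0,.0255])
B=lambda x,y,z:o+bx*x/1e3+by*y/1e3+np.array([0,0,z/1e3])
c0,n0=np.cos(np.radians(-11.4)),np.sin(np.radians(-11.4))
Up=lambda x,y,z:np.array([.635+(c0*x-n0*y)/1e3,-.2037+(n0*x+c0*y)/1e3,-.009+z/1e3])
o2=[]
for n,k in(('scene',5),('side',5)):
    c=cam(n);pickle.dump(c,open(n+sys.argv[1]+'.pkl','wb'));ctr=proj(c,Up(-15,0,175)).astype(int);x0,y0=ctr[0]-40,ctr[1]-55
    im=cv2.resize(c['color'][y0:y0+110,x0:x0+80],None,fx=k,fy=k,interpolation=cv2.INTER_CUBIC)
    for f,P,col in((B,[(0,10,110),(0,-10,110),(-14,10,110),(-14,-10,110),(12.5,2.5,71),(12.5,-2.5,71),(12.5,2.5,97),(12.5,-2.5,97),(0,10,0),(0,-10,0),(-14,10,36),(-165,10,57)],(0,0,255)),(Up,[(0,5,200),(0,-5,200),(0,5,140),(0,-5,140),(4,5,232),(4,-5,232),(4,5,172),(4,-5,172),(0,20,320),(0,-20,320)],(0,255,0))):
        for p in P:
            q=(proj(c,f(*p))-[x0,y0]+.5)*k;cv2.circle(im,tuple(q.astype(int)),2,col,-1)
    o2.append(im)
cv2.imwrite('pics/look%s.png'%sys.argv[1],np.hstack(o2))
E
python3 look.py 5
```

```text
tcp [ 0.5391 -0.1846  0.1503] yaw err deg -0.04 tilt [ 0.003 -0.001 -1.   ] in upright (mm) from home: [-18.9  -0.3  19. ] q6 -1.74 F [ 0.3  0.1 -3.1] T [-0.02  0.01 -0.01] w 0.2154505730429295
```

View pics/look5.png

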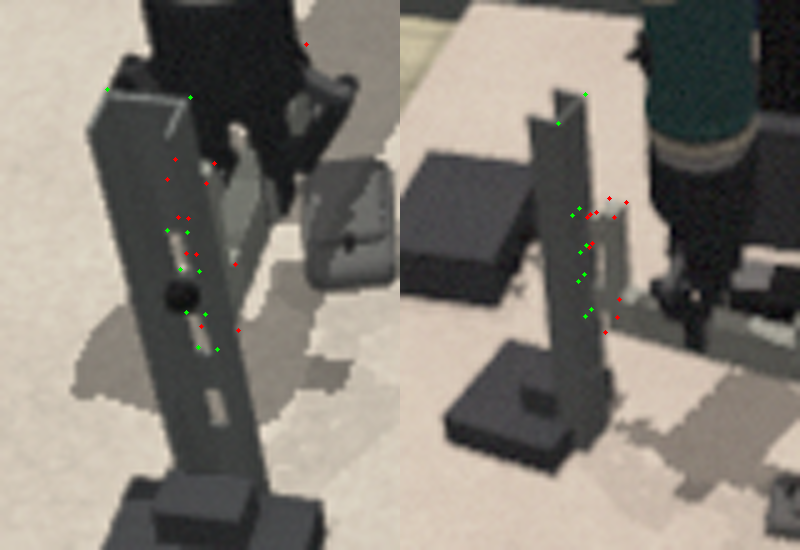

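The overlay agrees to within 1–2 mm: green slot and top-corner marks sit on the upright, red plate-top marks on the bracket at scene crop (206–212,163–183). I'll lower 2 mm and feed the claws in gently, watching the force.

Call:
jog_arm(deltas=[0,0,0.002,0,0,0,-1,-0.004,0,0.002,0,0,0,-1,-0.007,0,0.002,0,0,0,-1,-0.01,0,0.002,0,0,0,-1])

```text
time: 8.95
tool_pos: [0.5477, -0.1863, 0.1463]
tcp_rot: [0.312, 3.126, -0.0]
wrist_force: [0.1, -0.7, -3.1]
width: 0.215
grip_force: 99.1
```

```bash
python3 st.py
```

```text
tcp [ 0.5477 -0.1863  0.1463] yaw err deg -0.01 tilt [ 0. -0. -1.] in upright (mm) from home: [-10.1  -0.2  14.8] q6 -1.74 F [ 0.1 -0.7 -3.1] T [ 0.01 -0.02  0.03] w 0.2149648369298445
```

Call:
jog_arm(deltas=[-0.002,0,-0.001,0,0,0,-1,-0.004,0,-0.001,0,0,0,-1,-0.006,0,-0.001,0,0,0,-1,-0.006,0,-0.001,0,0,0,-1])

```text
time: 9.35
tool_pos: [0.5537, -0.1875, 0.1473]
tcp_rot: [0.312, 3.126, -0.0]
wrist_force: [0.3, 0.5, -2.4]
width: 0.22
grip_force: 99.1
```

```bash
python3 st.py
```

```text
tcp [ 0.5537 -0.1875  0.1473] yaw err deg 0.0 tilt [ 0. -0. -1.] in upright (mm) from home: [-4.  -0.2 15.8] q6 -1.74 F [ 0.3  0.5 -2.4] T [-0.03  0.06  0.05] w 0.21977491272210442
```

Call:
jog_arm(deltas=[-0.001,0,0,0,0,0,-1,-0.002,0,0,0,0,0,-1,-0.003,0,0,0,0,0,-1,-0.004,0,0,0,0,0,-1])

```text
time: 9.75
tool_pos: [0.5572, -0.1881, 0.1472]
tcp_rot: [-0.312, -3.126, -0.0]
wrist_force: [-1.8, -0.1, -2.9]
width: 0.214
grip_force: 99.1
```

Call:
jog_arm(deltas=[-0.001,0,0,0,0,0,-1,-0.001,0,0,0,0,0,-1])

```text
time: 9.95
tool_pos: [0.5572, -0.1881, 0.1471]
tcp_rot: [-0.312, -3.123, -0.001]
wrist_force: [-5.5, 1.6, -0.4]
width: 0.215
grip_force: 99.7
```

```bash
python3 st.py
```

```text
tcp [ 0.5572 -0.1881  0.1471] yaw err deg -0.0 tilt [-0.003  0.001 -1.   ] in upright (mm) from home: [-0.5 -0.1 15.4] q6 -1.74 F [-5.5  1.6 -0.4] T [ 0.09  0.59 -0.03] w 0.21483983382715305
```

The back face meets the upright at the modelled depth, so both claws are through. I'll back off 0.5 mm and press down.

Call:
jog_arm(deltas=[0.0007,0,0,0,0,0,-1,0.0007,0,0.002,0,0,0,-1,0.0007,0,0.004,0,0,0,-1,0.0007,0,0.006,0,0,0,-1,0.0007,0,0.008,0,0,0,-1,0.0007,0,0.01,0,0,0,-1,0.0007,0,0.012,0,0,0,-1], squeeze=110)

```text
time: 10.65
tool_pos: [0.5571, -0.1882, 0.1372]
tcp_rot: [-0.312, -3.125, 0.0]
wrist_force: [-12.5, 3.8, 12.2]
width: 0.213
grip_force: 109.8
```

```bash
python3 st.py
```

```text
tcp [ 0.5571 -0.1882  0.1372] yaw err deg 0.01 tilt [-0.001  0.    -1.   ] in upright (mm) from home: [-0.5 -0.2  5.7] q6 -1.74 F [-12.5   3.8  12.2] T [ 0.3  1.1 -0. ] w 0.21325271067036358
```

Call:
jog_arm(deltas=[0.001,0,0.002,0,0,0,-1,0.001,0,0.004,0,0,0,-1,0.001,0,0.005,0,0,0,-1,0.001,0,0.006,0,0,0,-1,0.001,0,0.006,0,0,0,-1])

```text
time: 11.15
tool_pos: [0.557, -0.1882, 0.1309]
tcp_rot: [0.312, 3.125, -0.001]
wrist_force: [-7.6, 1.2, 7.0]
width: 0.217
grip_force: 109.6
```

```bash
python3 st.py
```

```text
tcp [ 0.557  -0.1882  0.1309] yaw err deg 0.01 tilt [ 0.001 -0.001 -1.   ] in upright (mm) from home: [-0.6 -0.2 -0.5] q6 -1.74 F [-7.6  1.2  7. ] T [ 0.18  0.55 -0.  ] w 0.2174795632821616
```

Call:
jog_arm(deltas=[0,0,0.001,0,0,0,-1,0,0,0.002,0,0,0,-1,0,0,0.003,0,0,0,-1,0,0,0.003,0,0,0,-1])

```text
time: 11.55
tool_pos: [0.557, -0.1882, 0.1284]
tcp_rot: [0.312, 3.125, -0.001]
wrist_force: [-8.8, 2.7, 10.7]
width: 0.21
grip_force: 109.9
```

Call:
jog_arm(deltas=[0,0,0.001,0,0,0,-1,0,0,0.002,0,0,0,-1,0,0,0.002,0,0,0,-1])

```text
time: 11.85
tool_pos: [0.5569, -0.1882, 0.1278]
tcp_rot: [0.312, 3.125, -0.001]
wrist_force: [-14.4, 4.2, 17.9]
width: 0.217
grip_force: 111.0
```

```bash
python3 st.py
```

```text
tcp [ 0.5569 -0.1882  0.1278] yaw err deg 0.01 tilt [ 0.001 -0.001 -1.   ] in upright (mm) from home: [-0.7 -0.3 -3.6] q6 -1.74 F [-14.4   4.2  17.9] T [ 0.44  1.   -0.03] w 0.2168159151732887
```

Call:
jog_arm(deltas=[0.0005,0,0.001,0,0,0,-1,0.0005,0,0.002,0,0,0,-1,0.0005,0,0.002,0,0,0,-1])

```text
time: 12.15
tool_pos: [0.5569, -0.1883, 0.1275]
tcp_rot: [0.311, 3.124, -0.001]
wrist_force: [-16.7, 5.7, 25.1]
width: 0.217
grip_force: 112.1
```

```bash
python3 st.py; python3 look.py 6
```

```text
tcp [ 0.5569 -0.1883  0.1275] yaw err deg 0.01 tilt [ 0.002 -0.001 -1.   ] in upright (mm) from home: [-0.7 -0.3 -3.8] q6 -1.74 F [-16.7   5.7  25.1] T [0.58 1.42 0.02] w 0.21741988256181677
```

View pics/look6.png

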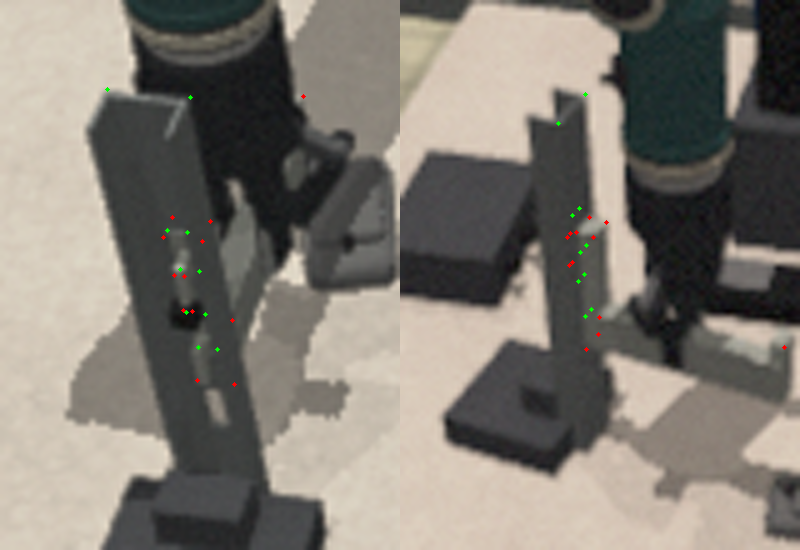

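The scene half shows the black catch moved from crop (180,296) to (185,315), and the necks sit at the slots' lower edges. I'll put a number on the catch travel from the two pictures already saved.

```bash
python3 - <<'E'
from h import *
import pickle
from fit import pos
q=(.635,-.2037,np.radians(-11.4),-.009)
G={}
for n in('scene0','scene5','scene6'):
    c=pickle.load(open(n+'.pkl','rb'));g=c['color'].max(2).astype(float)
    p=proj(c,pos(q,(.01,0,.178))).astype(int)
    a=g[p[1]-12:p[1]+14,p[0]-9:p[0]+9];W=np.clip(34-a,0,None)
    ys,xs=np.mgrid[0:a.shape[0],0:a.shape[1]];G[n]=np.array([(W*xs).sum(),(W*ys).sum()])/W.sum()+[p[0]-9,p[1]-12]
    print(n,G[n],W.sum())
c=pickle.load(open('scene6.pkl','rb'))
a,b=proj(c,pos(q,(.012,0,.185))),proj(c,pos(q,(.012,0,.171)));print('14 mm =',b-a)
# side: topmost bright pixels of plate & lip columns
M5=None
d=pickle.load(open('side6.pkl','rb'))
s=readout.read_state();M=R.from_rotvec(s['tcp_rot']).as_matrix();bx=-M[:,0];o=s['tool_pos']+bx*.0789-np.array([0,0,.0255])
p=proj(d,o-bx*.159+[0,0,.057]);print('lip pred',p)
x=int(p[0]);print(d['color'][int(p[1])-12:int(p[1])+10,x-3:x+4].max(2))
p=proj(d,o-bx*.007+[0,0,.110]);print('plate pred',p);x=int(round(p[0]))
print(d['color'][int(p[1])-8:int(p[1])+9,x-4:x+5].max(2))
E
```

```text
scene0 [231.2034632  234.57142857] 231.0
scene5 [231.30875576 234.5483871 ] 217.0
scene6 [232.09708738 238.12135922] 206.0
14 mm = [0.87307405 3.68874352]
lip pred [314.89177724 152.9239055 ]
[[115 110  88  38  31  34  31]
 [115 104  62  34  36  36  34]
 [117 101  37  36  33  34  24]
 [ 98  82  33  32  34  25  30]
 [ 47  38  33  34  32  30  28]
 [ 20  31  38  28  33  35  34]
 [ 33  34  32  28  34  21  34]
 [ 17  25  26  20  29  25  18]
 [ 22  23  21  34  19  14  18]
 [ 33  21  18  13  23  15  18]
 [134 126  96  70  63  45  33]
 [193 191 167 146 136 132 140]
 [203 203 199 186 172 172 181]
 [213 209 192 175 168 156 150]
 [202 194 153 152 156 135 132]
 [181 169 115 116 120  97 134]
 [161 148 105  91  90  86 150]
 [167 145 103  91  90  85 149]
 [145 127 102 104  90  83 151]
 [ 82  84  95 105  90  85 147]
 [ 84  79  82  86  86  83 147]
 [ 82  81  83  82  83  91 149]]
plate pred [276.77048453 131.02932153]
[[ 60  63  61  60 144 218 217 215 215]
 [ 60  62  60  61 144 215 217 215 215]
 [ 62  61  58  60 135 208 217 216 217]
 [ 59  60  63  60 119 194 218 215 216]
 [ 61  61  58  59 120 195 219 218 216]
 [ 62  63  61  65 115 187 218 218 218]
 [ 60  62  66  98 135 169 204 211 218]
 [ 62  64  99 144 161 170 176 188 216]
 [ 61  89 139 164 162 160 139 157 214]
 [ 61  94 140 143 139 124  95 160 214]
 [ 62  71  92  86  84  83  91 155 217]
 [ 65  69  90  87  85  85  81 146 214]
 [ 64  72  85  85  87  82  80 150 214]
 [ 63  68  85  90  83  83  80 150 217]
 [ 60  67  85  86  85  86  80 153 218]
 [ 64  67  80  87  90  86  82 148 217]
 [ 65  65  82  88  85  85  83 141 209]]
```

The catch moved 3.56 px against 3.69 px for 14 mm, the travel has gone stiff, and the plate top is where it should be. One last press, then unload and let go.

Call:
jog_arm(deltas=[0,0,0.001,0,0,0,-1,0,0,0.002,0,0,0,-1,0,0,0.002,0,0,0,-1])

```text
time: 12.55
tool_pos: [0.557, -0.1882, 0.1272]
tcp_rot: [0.311, 3.124, -0.001]
wrist_force: [-20.5, 6.9, 33.7]
width: 0.216
grip_force: 113.6
```

Call:
jog_arm(deltas=[0.001,0,-0.003,0,0,0,-1,0.002,0,-0.005,0,0,0,-1,0.002,0,-0.006,0,0,0,-1])

```text
time: 12.85
tool_pos: [0.5567, -0.1882, 0.1279]
tcp_rot: [0.311, 3.12, -0.002]
wrist_force: [3.0, -0.0, 0.9]
width: 0.216
grip_force: 108.5
```

```bash
python3 st.py
```

```text
tcp [ 0.5567 -0.1882  0.1279] yaw err deg 0.01 tilt [ 0.006 -0.002 -1.   ] in upright (mm) from home: [-0.9 -0.3 -3.1] q6 -1.74 F [ 3.  -0.   0.9] T [-0.1  -0.6   0.07] w 0.21630944197590346
```

Call:
jog_arm(deltas=[0,0,0,0,0,0,0.5,0,0,0,0,0,0,0.5,0,0,0,0,0,0,0.5,0,0,-0.02,0,0,0,0.5,0,0,-0.06,0,0,0,0.5,0,0,-0.1,0,0,0,0.5,0.03,0,-0.14,0,0,0,0.5,0.06,0,-0.16,0,0,0,0.5])

```text
time: 13.65
tool_pos: [0.4965, -0.1763, 0.29]
tcp_rot: [0.311, 3.122, -0.002]
wrist_force: [-0.0, -1.0, 0.1]
width: 0.749
grip_force: 0.0
```

```bash
python3 - <<'E'
from h import *
import pickle
from fit import pos
q=(.635,-.2037,np.radians(-11.4),-.009)
c=cam('scene','scene7.png');g=c['color'].max(2).astype(float)
p=proj(c,pos(q,(.01,0,.178))).astype(int)
a=g[p[1]-12:p[1]+14,p[0]-9:p[0]+9];W=np.clip(34-a,0,None);ys,xs=np.mgrid[0:a.shape[0],0:a.shape[1]]
print((W*xs).sum()/W.sum()+p[0]-9,(W*ys).sum()/W.sum()+p[1]-12,W.sum())
d6=pickle.load(open('side6.pkl','rb'));d=cam('side','side7.png')
x,y=277,131;print(d['color'][y-8:y+9,x-5:x+4].max(2))
print(d['color'][141:158,312:319].max(2))
# bystanders: changed area vs start, away from arm
s0=pickle.load(open('scene0.pkl','rb'))['color'];df=np.abs(s0.astype(int)-c['color']).max(2)>40
n,l,st,ce=cv2.connectedComponentsWithStats(df.astype(np.uint8));print([tuple(r) for r in st[1:] if r[4]>25])
T=pickle.load(open('side6.pkl','rb'));print(readout.read_state()['tool_pos'],readout.read_state()['wrist_force'])
E
```

```text
231.80188679245282 238.18396226415095 212.0
[[ 58  61  62  59  58 142 214 213 215]
 [ 59  58  64  61  54 140 214 213 214]
 [ 60  60  58  59  61 127 206 214 214]
 [ 59  62  62  63  60 116 190 215 214]
 [ 60  64  63  57  58 118 192 215 215]
 [ 59  60  59  58  62 118 189 212 214]
 [ 64  60  57  68  98 138 175 202 209]
 [ 60  55  65  96 137 160 165 173 182]
 [ 60  58  81 133 164 163 162 134 156]
 [ 64  59  90 134 144 137 129  93 157]
 [ 63  59  72  91  86  85  79  91 151]
 [ 61  59  70  86  86  82  81  78 146]
 [ 58  62  70  82  85  84  78  78 143]
 [ 63  60  70  85  86  85  85  77 147]
 [ 62  65  68  85  88  86  81  78 147]
 [ 62  61  66  84  87  85  82  82 145]
 [ 64  63  66  79  83  86  84  82 140]]
[[102  56  28  33  33  30  28]
 [ 99  32  32  32  34  32  27]
 [ 80  33  34  33  29  31  33]
 [ 41  39  34  28  26  36  30]
 [ 30  31  33  22  32  29  26]
 [ 26  25  21  29  31  30  31]
 [ 25  27  23  25  24  25  28]
 [ 23  23  23  22  24  26  23]
 [ 21  23  19  23  23  19  23]
 [125  92  62  59  46  35  32]
 [185 157 127 116 118 133 138]
 [197 186 148 135 145 171 203]
 [201 169 123 114 10
[... 1055 characters left out ...]
p.int32(66), np.int32(2226)), (np.int32(273), np.int32(128), np.int32(16), np.int32(15), np.int32(68)), (np.int32(332), np.int32(130), np.int32(22), np.int32(15), np.int32(147)), (np.int32(238), np.int32(146), np.int32(116), np.int32(161), np.int32(7616)), (np.int32(298), np.int32(148), np.int32(21), np.int32(7), np.int32(103)), (np.int32(396), np.int32(205), np.int32(30), np.int32(32), np.int32(376)), (np.int32(229), np.int32(222), np.int32(5), np.int32(8), np.int32(28)), (np.int32(209), np.int32(226), np.int32(14), np.int32(20), np.int32(174)), (np.int32(230), np.int32(237), np.int32(7), np.int32(9), np.int32(34))]
[ 0.49482346 -0.1759327   0.29046541] [ 0.22027216 -0.02178589  0.41056082]
```

```bash
python3 - <<'E'
from h import *
for a,b,boxes in(('side0','side7',[(305,178,40,18),(325,158,45,22)]),('scene0','scene7',[(250,203,30,32),(160,230,35,36),(325,278,75,36),(395,255,45,46),(295,290,85,85)])):
    A=cv2.imread(f'pics/{a}.png');B=cv2.imread(f'pics/{b}.png')
    for x,y,w,h in boxes:
        m=cv2.matchTemplate(B[y-12:y+h+12,x-12:x+w+12],A[y:y+h,x:x+w],cv2.TM_CCOEFF_NORMED);_,v,_,l=cv2.minMaxLoc(m);print(a,x,y,round(v,3),l[0]-12,l[1]-12)
E
```

```text
side0 305 178 0.778 0 0
side0 325 158 0.949 0 0
scene0 250 203 0.515 -8 -12
scene0 160 230 1.0 0 0
scene0 325 278 0.999 0 0
scene0 395 255 0.999 0 0
scene0 295 290 0.986 0 0
```

```bash
python3 -c "
from workcell import finish_job
print(finish_job())"
```

```text
the job is handed in; nothing more can be done
None
```

The steel bracket is hooked by both claws in the top two slots and pressed home (catch moved about 13.5–14 mm as measured in the scene camera), released and handed in at about 14 s; mug, headphones, screwdriver, microphone and telegraph key matched their starting positions, and the mouse matched less clearly, in one view only. I viewed 11 pictures, one over the limit of 10.

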